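# Transfer four mineral specimens to the display rack in reverse order

### The job

Move the four specimens (stoppered vial, card tray, large box, small box) from the light sorting rack to the dark display rack in reverse order: the one that starts nearest the brass knob of the sorting rack goes on the felt pad farthest from the brass knob of the display rack, the next one on the pad next to that, and so on. Stand each upright on the middle of its pad, set it down without dropping, tipping or knocking anything over, and leave all four released and at rest.

Things in the scene. Friction and masses are not known exactly. Their poses are not given: they have to be found in the camera images.
- sorting_rack: light wooden sorting rack, 116 x 280 mm, fixed. Origin: centre of underside; z up, y along the row towards the brass ball knob (robot's left). Board top at z = 14 mm; long lips to 18 mm, at x = +-52 to 58; end cheeks to 28 mm, at y = +-136; knob top 46 mm. Four cork tiles at x = 0, y = -99, -33, 33, 99 mm carry the things. Chest of drawers behind: x > 0.59 m, y 0.06 to 0.53 (world).
- display_rack: dark wooden display rack, empty at the start, 116 x 280 mm, fixed. Origin: centre of underside; z up, y along the row towards the brass ball knob (robot's left). Board top at z = 14 mm; long lips to 18 mm, at x = +-52 to 58; end cheeks to 28 mm, at y = +-136; knob top 46 mm. Four grey felt pads 54 mm square, centres at x = 0, y = -99, -33, 33, 99 mm, tops at z = 15 mm.
- tile_stoppered_vial: flat square cork tile, 56 x 56 x 5 mm, fixed in the sorting rack, the one on which the stoppered vial stands at the start: it shows that thing's starting place even after the thing is gone. Origin: centre of its underside; axes as the rack's.
- tile_card_tray: flat square cork tile, 56 x 56 x 5 mm, fixed in the sorting rack, the one on which the card tray stands at the start: it shows that thing's starting place even after the thing is gone. Origin: centre of its underside; axes as the rack's.
- tile_large_box: flat square cork tile, 56 x 56 x 5 mm, fixed in the sorting rack, the one on which the large box stands at the start: it shows that thing's starting place even after the thing is gone. Origin: centre of its underside; axes as the rack's.
- tile_small_box: flat square cork tile, 56 x 56 x 5 mm, fixed in the sorting rack, the one on which the small box stands at the start: it shows that thing's starting place even after the thing is gone. Origin: centre of its underside; axes as the rack's.
- stoppered_vial: clear round glass vial with a grey stopper and an orange knob on top, 36 mm across, 55 mm high (grip the glass, below 39 mm; the stopper above is narrower). Loose, 15 to 80 g. Origin: centre of its underside, z up. Sizes are along its x, y, z. Starts within 4 mm of the centre of its cork tile, underside 19 mm above the worktop, x axis within 0.2 rad of the rack's.
- card_tray: small open white card tray with brown grains in it, 40 x 44 x 18 mm high (rigid, walls 2 mm thick, can be gripped across its outer sides). Loose, 15 to 80 g. Origin: centre of its underside, z up. Sizes are along its x, y, z. Starts within 4 mm of the centre of its cork tile, underside 19 mm above the worktop, x axis within 0.2 rad of the rack's.
- large_box: the larger clear cube-like specimen box, 45 x 45 x 38 mm high, white base, grey stone inside. Loose, 15 to 80 g. Origin: centre of its underside, z up. Sizes are along its x, y, z. Starts within 4 mm of the centre of its cork tile, underside 19 mm above the worktop, x axis within 0.2 rad of the rack's.
- small_box: the smaller clear specimen box, 32 x 29 x 35 mm high, black base, brown stone inside. Loose, 15 to 80 g. Origin: centre of its underside, z up. Sizes are along its x, y, z. Starts within 4 mm of the centre of its cork tile, underside 19 mm above the worktop, x axis within 0.2 rad of the rack's.

How it is judged (in metres and radians):
At the end, for the whole second after the job is handed in: Each specimen stands upright (0.1 rad), released and at rest on the display rack, its centre within 12 mm (along and across the rack) of the middle of its felt pad: starting tile at y in the sorting rack, pad at -y in the display rack. Underside within 5 mm of the pad top (((y of tile_stoppered_vial in the frame of sorting_rack between -0.119 and -0.079 m and y of stoppered_vial in the frame of display_rack between 0.087 and 0.111 m) or (y of tile_stoppered_vial in the frame of sorting_rack between -0.053 and -0.013 m and y of stoppered_vial in the frame of display_rack between 0.021 and 0.045 m) or (y of tile_stoppered_vial in the frame of sorting_rack between 0.013 and 0.053 m and y of stoppered_vial in the frame of display_rack between -0.045 and -0.021 m) or (y of tile_stoppered_vial in the frame of sorting_rack between 0.079 and 0.119 m and y of stoppered_vial in the frame of display_rack between -0.111 and -0.087 m)) and x of stoppered_vial in the frame of display_rack between -0.012 and 0.012 m and z of stoppered_vial in the frame of display_rack between 0.01 and 0.02 m and angle between each of stoppered_vial, card_tray, large_box, small_box's own z axis and vertical below 0.1 rad and linear speed of each of stoppered_vial, card_tray, large_box, small_box below 0.02 m/s and contact force between each of stoppered_vial, card_tray, large_box, small_box and the fingers below 0.05 N and ((y of tile_card_tray in the frame of sorting_rack between -0.119 and -0.079 m and y of card_tray in the frame of display_rack between 0.087 and 0.111 m) or (y of tile_card_tray in the frame of sorting_rack between -0.053 and -0.013 m and y of card_tray in the frame of display_rack between 0.021 and 0.045 m) or (y of tile_card_tray in the frame of sorting_rack between 0.013 and 0.053 m and y of card_tray in the frame of display_rack between -0.045 and -0.021 m) or (y of tile_card_tray in the frame of sorting_rack between 0.079 and 0.119 m and y of card_tray in the frame of display_rack between -0.111 and -0.087 m)) and x of card_tray in the frame of display_rack between -0.012 and 0.012 m and z of card_tray in the frame of display_rack between 0.01 and 0.02 m and ((y of tile_large_box in the frame of sorting_rack between -0.119 and -0.079 m and y of large_box in the frame of display_rack between 0.087 and 0.111 m) or (y of tile_large_box in the frame of sorting_rack between -0.053 and -0.013 m and y of large_box in the frame of display_rack between 0.021 and 0.045 m) or (y of tile_large_box in the frame of sorting_rack between 0.013 and 0.053 m and y of large_box in the frame of display_rack between -0.045 and -0.021 m) or (y of tile_large_box in the frame of sorting_rack between 0.079 and 0.119 m and y of large_box in the frame of display_rack between -0.111 and -0.087 m)) and x of large_box in the frame of display_rack between -0.012 and 0.012 m and z of large_box in the frame of display_rack between 0.01 and 0.02 m and ((y of tile_small_box in the frame of sorting_rack between -0.119 and -0.079 m and y of small_box in the frame of display_rack between 0.087 and 0.111 m) or (y of tile_small_box in the frame of sorting_rack between -0.053 and -0.013 m and y of small_box in the frame of display_rack between 0.021 and 0.045 m) or (y of tile_small_box in the frame of sorting_rack between 0.013 and 0.053 m and y of small_box in the frame of display_rack between -0.045 and -0.021 m) or (y of tile_small_box in the frame of sorting_rack between 0.079 and 0.119 m and y of small_box in the frame of display_rack between -0.111 and -0.087 m)) and x of small_box in the frame of display_rack between -0.012 and 0.012 m and z of small_box in the frame of display_rack between 0.01 and 0.02 m); the robot touches nothing.
It fails at once if a specimen is tipped over (angle between any of stoppered_vial, card_tray, large_box, small_box's own z axis and vertical above 0.7 rad).
It fails at once if a specimen is dropped or knocked away (moves faster than 0.6 m/s while not held) ((contact force between stoppered_vial and the arm below 0.02 N and contact force between stoppered_vial and the fingers below 0.02 N and linear speed of stoppered_vial above 0.6 m/s) or (contact force between card_tray and the arm below 0.02 N and contact force between card_tray and the fingers below 0.02 N and linear speed of card_tray above 0.6 m/s) or (contact force between large_box and the arm below 0.02 N and contact force between large_box and the fingers below 0.02 N and linear speed of large_box above 0.6 m/s) or (contact force between small_box and the arm below 0.02 N and contact force between small_box and the fingers below 0.02 N and linear speed of small_box above 0.6 m/s)).
It also fails if it takes over 115 s, if anything falls off the work surface, if the arm or the gripper's body presses on something with over 40 N, if the wrist force passes 120 N, or if a joint passes its speed limit or range.

### The arm

A 6-joint arm with a two-finger parallel gripper is mounted at the origin on a cart in front of the work surface, level with it; the furniture and walls round the work are solid. World frame = base frame: x ahead of the robot, y to its left, z up, the work surface at z = 0. Lengths are in mm, angles in rad, forces in N, time in s.
With the tool pointing down it reaches from about 350 to 875 mm from the base axis. Payload 4.2 kg.
Tool frame: the origin (TCP) lies between the finger pads; the fingertips stand 25 mm ahead of it and the grasp point (between the pads) lies 6 mm ahead of it; z points along the fingers, y is the line along which they close (so a half turn about z gives the same grasp; the last joint's range is limited). The gripper opens to 85 mm and grips with 20 to 120 N. Pads are 22 mm wide; open, the fingers measure 114 mm over their backs; the gripper's body (76 mm by 85 mm) begins 54 mm behind the grasp point. The pads swing forward as they close: fully open they stand 13 mm farther back than shut.
Start: joints at [1.559, 0.385, 0.008, 0, -1.194, -0.259], TCP at [167.157, 602.211, 256.312] pointing down, gripper open.
Joint ranges: [-3.14, 3.14], [-1.21, 2.06], [-1.07, 1.41], [-3.16, 2.05], [-2.99, -0.16], [-3.1, 3.1]. Speed limits (rad/s): [2.79, 2.79, 3.14, 3.14, 3.14, 3.14].

### API

Orientations are given as a unit quaternion [x, y, z, w].
In Python, from bench import arm gives the robot as it stands.
- The arm moves only by the shell command python3 -m pendant 'ROWS'. ROWS is JSON, a list of rows, each a list of 7 numbers: the shift along the tool's x, y, z in m, then the turn, a rotation vector about the tool's x, y, z in degrees, then the finger opening in m, from 0 to 0.0854. In form: [[x, y, z, wx, wy, wz, fingers], ...]. A call has 1 to 12 rows; each row shifts and turns the commanded pose from where the row before left it, along the tool's axes as they then stand; what a row does not reach is not made up. A row lasts 1/10 s, in which the tool goes at most 50 mm and 8.59 degrees, less where a joint would pass 70% of its speed; a pose out of reach is approached as far as the arm can. A call is refused whole if a number of a shift passes 0.05 or a number of a turn 8.59, either way. A call with a gripper value outside its range is refused whole. The fingers move at their own pace and stop on an object; the grip force is fixed at half the most. Time passes only in rows, so rows that do not move let the fingers close. It gives the time, the measured TCP pose, the force, the opening and the grip force at its end, in the units of the state.
- arm.read_state(): the state, without advancing time (a new reading comes with each control period).
- arm.get_image(name): name is "side" or "top" or "wrist"; returns a dict with "image" (400x640x3 uint8, red, green, blue), "fx", "fy", "cx", "cy" (pixels), "k1" (the pictures are not rectified: a ray, as slopes to the right and down, at radius r is drawn at 1 + k1 r^2 times it, then the intrinsics apply), "xyz" and "rotation" of the camera in the world. Camera axes: x right, y down, z forward; pixel columns grow to the right and rows downward; lengths in mm; the calibration is good to about 2 mm. A picture is of the moment at which its call begins. There is no depth.
- arm.job_done(): hands the job in; it is judged then, once.
The state is a dict: "clock": time; "joints": joint angles; "joint_vel": joint speeds; "joint_efforts": joint torques, N m; "position": TCP position; "ee_rot": TCP orientation; "contact_force": force on the tool from outside, world axes, zero at the start; "wrist_torque": the same for the moment, N m; "gripper_width": finger opening in mm; "grasp_force": force on a finger pad.
Only numpy, scipy, OpenCV 4.12 (cv2) and the standard library are available. Lean on these libraries where they do the work, as an engineer would, in place of code of your own. Each camera call takes 0.05 s, during which the arm holds its last target. There are 200 camera calls.

## Working session

There is one attempt and no reset: what is moved stays moved. The work goes in short steps, Python scripts to look and compute and a shell command to move; the robot and the scene stay as the last step left them, time stands still between calls to the robot, and variables do not carry over. Pictures are saved under pics/ and viewed, at most 14 in all, crops included, and the job is handed in when it is done.

```bash
mkdir -p pics; ls; python3 - <<'E'
from bench import arm
import cv2
s=arm.read_state();print(s)
for n in("top","side","wrist"):
    d=arm.get_image(n);cv2.imwrite(f"pics/{n}0.png",d["image"][:,:,::-1]);print(n,{k:v for k,v in d.items() if k!="image"})
E
```

```text
pics
{'clock': 0.0, 'joints': array([ 1.55858516e+00,  3.85580671e-01,  6.61432370e-03, -4.91480736e-04,
       -1.19401066e+00, -2.58629710e-01]), 'joint_vel': array([ 0.00022307,  0.00287633,  0.0006189 , -0.00147932, -0.0008106 ,
        0.00190845]), 'joint_efforts': array([-7.63120879e-04, -3.92291343e+01,  1.88400096e+01,  4.18621704e+00,
       -4.65190649e-03, -5.11466538e-06]), 'position': array([167.03522076, 601.71108457, 255.20358791]), 'ee_rot': array([ 9.90831797e-01, -1.35096663e-01, -9.26717703e-05,  1.11014389e-03]), 'contact_force': array([0.1708279 , 0.24266694, 0.14685101]), 'wrist_torque': array([-0.03982259, -0.0042254 ,  0.01533503]), 'grasp_force': 0.0, 'gripper_width': 85.2302562395722}
top {'fx': 367.48347402567214, 'fy': 367.48347402567214, 'cx': 320.79195529221624, 'cy': 201.37226866870202, 'k1': 0.023248112939555456, 'xyz': array([303.81800127,  12.79595579, 881.87291837]), 'rotation': array([-0.69113533,  0.71555928, -0.07103286,  0.07253415])}
side {'fx': 495.64796960534727, 'fy': 495.64796960534727, 'cx': 322.7679643893428, 'cy': 209.56847723346982, 'k1': 0.0010839487071396272, 'xyz': array([  529.03974069, -1064.23134137,   507.00368915]), 'rotation': array([ 0.83411044,  0.01428065, -0.02158983, -0.55098977])}
wrist {'fx': 340.1560375484486, 'fy': 340.1560375484486, 'cx': 320.6665491551989, 'cy': 198.42117326797438, 'k1': -0.07246421180607866, 'xyz': array([236.07410148, 582.65222506, 373.10926905]), 'rotation': array([-0.59892977,  0.78818446,  0.11202722, -0.08659264])}
```

View pics/top0.png

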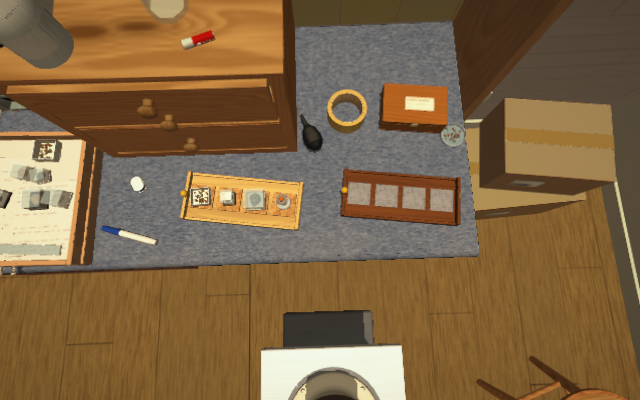

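View pics/wrist0.png

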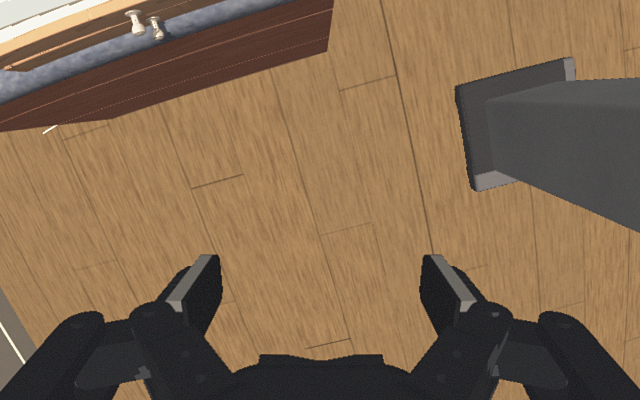

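The top view shows the order from the sorting knob (183,193): tray (201,197), small box (228,198), large box (256,201), vial (283,203). The display rack's knob is at (345,190) and its pads lie at about (359..441, 194..200). The wrist camera sees floor only. Next I compute positions.

```bash
cat > h.py <<'E'
import numpy as np,cv2
from scipy.spatial.transform import Rotation as R
from bench import arm
def K(d): return np.array([[d["fx"],0,d["cx"]],[0,d["fy"],d["cy"]],[0,0,1.]]),np.array([d["k1"],0,0,0])
def unproj(d,px,z):
    k,D=K(d); p=cv2.undistortPoints(np.array(px,float).reshape(-1,1,2),k,D).reshape(-1,2)
    v=R.from_quat(d["rotation"]).apply(np.c_[p,np.ones(len(p))])
    return d["xyz"]+v*((z-d["xyz"][2])/v[:,2])[:,None]
def proj(d,P):
    k,D=K(d); r=R.from_quat(d["rotation"]).inv()
    return cv2.projectPoints(np.array(P,float).reshape(-1,1,3),r.as_rotvec(),r.apply(-np.array(d["xyz"])),k,D)[0].reshape(-1,2)
def snap(n,f):
    d=arm.get_image(n);cv2.imwrite(f"pics/{f}.png",d["image"][:,:,::-1]);return d
def tool(target,yaw_y=None):
    """shift in tool axes from present TCP to a world point"""
    s=arm.read_state();r=R.from_quat(s["ee_rot"]);return r.inv().apply(np.array(target)-s["position"])
def st():
    s=arm.read_state();m=R.from_quat(s["ee_rot"]).as_matrix();print(s["clock"],s["position"].round(1),"yaxis deg",np.degrees(np.arctan2(m[1,1],m[0,1])).round(2),"z",m[:,2].round(4),"w",round(s["gripper_width"],1),"F",s["contact_force"].round(1),"J6",s["joints"].round(2));return s
E
python3 - <<'E'
from h import *
d=arm.get_image("top")
print(unproj(d,[(345,190),(183,193)],40).round(0).tolist())
a=unproj(d,[(359,194),(386,196),(413,198),(441,200)],15);print(a.round(0).tolist())
a=unproj(d,[(201,197),(228,198),(256,201),(283,202)],40);print(a.round(0).tolist())
st(); 
m=R.from_quat(arm.read_state()["ee_rot"]).as_matrix();print(m.round(3))
im=d["image"][150:250,160:480];cv2.imwrite("pics/topcrop.png",cv2.resize(im,None,fx=2.5,fy=2.5,interpolation=2)[:,:,::-1])
E
```

```text
[[503.0, -46.0, 40.0], [509.0, 334.0, 40.0]]
[[498.0, -81.0, 15.0], [490.0, -146.0, 15.0], [483.0, -210.0, 15.0], [476.0, -277.0, 15.0]]
[[498.0, 292.0, 40.0], [493.0, 229.0, 40.0], [484.0, 163.0, 40.0], [479.0, 100.0, 40.0]]
0.2 [167.1 601.9 255.6] yaxis deg -105.52 z [-2.0e-04 -1.3e-03 -1.0e+00] w 85.8 F [-0.1 -0.8 -0.5] J6 [ 1.56  0.39  0.01 -0.   -1.19 -0.26]
[[ 0.964 -0.268 -0.   ]
 [-0.268 -0.964 -0.001]
 [ 0.     0.001 -1.   ]]
```

View pics/side0.png

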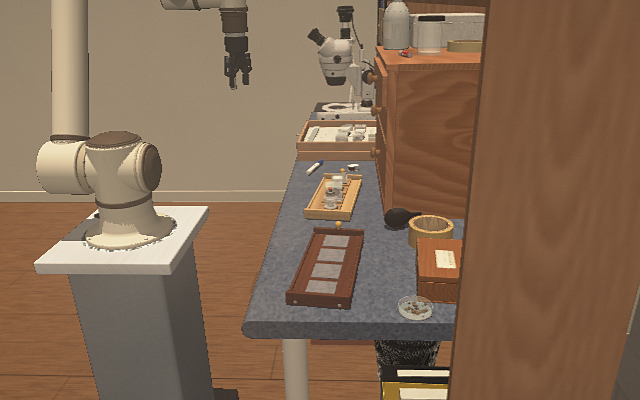

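The side view confirms both racks are clear, with the display rack's knob at its far end, towards the sorting rack. The pad spacing comes out at 65.5 mm, which matches the drawing. I turn the tool so the fingers close across the rack, then move over the sorting rack.

```bash
python3 -m pendant '[[0,0,0,0,0,8,0.07],[0,0,0,0,0,8,0.07],[0,0,0,0,0,8,0.07],[0,0,0,0,0,8,0.07],[0,0,0,0,0,8,0.07],[0,0,0,0,0,8,0.07],[0,0,0,0,0,8,0.07],[0,0,0,0,0,8,0.07],[0,0,0,0,0,8,0.07],[0,0,0,0,0,8,0.07],[0,0,0,0,0,0,0.07]]'
python3 - <<'E'
from h import *
st();print(tool([485,240,260]))
E
```

```text
clock: 1.3
position: [167.1, 602.1, 256.0]
ee_rot: [-0.672, 0.74, -0.0, -0.0]
contact_force: [-0.4, 0.2, -0.2]
gripper_width: 70.2
grasp_force: 0.0
1.3 [167.1 602.1 256. ] yaxis deg 174.49 z [-1.e-04 -6.e-04 -1.e+00] w 70.2 F [-0.4  0.2 -0.2] J6 [ 1.56  0.38  0.01 -0.   -1.19 -1.65]
[ 329.89364617 -351.1454911    -3.80739697]
```

```bash
python3 -m pendant '[[0.0275,-0.0293,0,0,0,0,0.065],[0.0275,-0.0293,0,0,0,0,0.065],[0.0275,-0.0293,0,0,0,0,0.065],[0.0275,-0.0293,0,0,0,0,0.065],[0.0275,-0.0293,0,0,0,0,0.065],[0.0275,-0.0293,0,0,0,0,0.065],[0.0275,-0.0293,0,0,0,0,0.065],[0.0275,-0.0293,0,0,0,0,0.065],[0.0275,-0.0293,0,0,0,0,0.065],[0.0275,-0.0293,0,0,0,0,0.065],[0.0275,-0.0293,0,0,0,0,0.065],[0.0275,-0.0293,0,0,0,0,0.065]]'
python3 -m pendant '[[0,0,0,0,0,0,0.065],[0,0,0,0,0,0,0.065],[0,0,0,0,0,0,0.065]]'
python3 - <<'E'
from h import *
st();d=snap("wrist","w1");print(d["xyz"],d["rotation"]);print(unproj(d,[(320,200)],30))
E
```

```text
clock: 2.5
position: [486.2, 238.6, 256.4]
ee_rot: [-0.674, 0.739, 0.0, 0.0]
contact_force: [-0.1, 1.2, 0.1]
gripper_width: 65.0
grasp_force: 0.0
clock: 2.8
position: [485.0, 240.4, 256.3]
ee_rot: [-0.673, 0.74, 0.0, -0.0]
contact_force: [-0.3, 0.2, -0.1]
gripper_width: 64.7
grasp_force: 0.0
2.8 [485.  240.4 256.3] yaxis deg 174.59 z [-2.e-04  1.e-04 -1.e+00] w 64.7 F [-0.3  0.2 -0.1] J6 [ 0.76  0.24 -0.2  -0.   -1.13 -0.85]
[478.31257041 168.90871114 374.02047319] [0.04657208 0.98877218 0.14180878 0.00713335]
[[488.9680704  270.86109392  30.        ]]
```

View pics/w1.png

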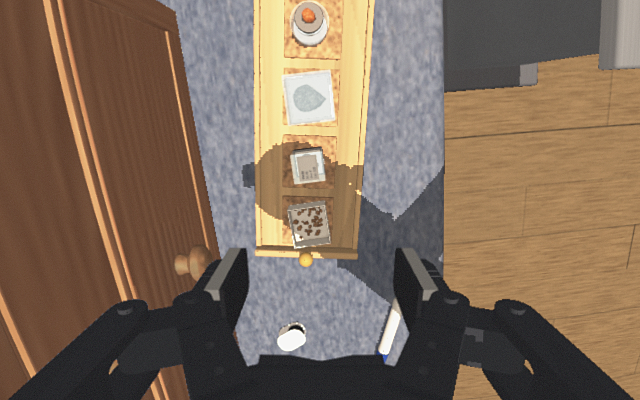

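Order from the knob (306,259) is confirmed: tray (309,225), small box (308,165), large box (309,97), vial (310,22). I zoom in with a model overlay.

```bash
cat >> h.py <<'E'
def W(pose,pts):
    x,y,a=pose;pts=np.array(pts,float);c,s=np.cos(a),np.sin(a)
    return np.c_[x+c*pts[:,0]-s*pts[:,1],y+s*pts[:,0]+c*pts[:,1],pts[:,2]]
def sq(hx,hy,z): return [(-hx,-hy,z),(hx,-hy,z),(hx,hy,z),(-hx,hy,z)]
E
python3 - <<'E'
from h import *
d=arm.get_image("wrist")
im=d["image"][0:270,225:395];im=cv2.resize(im,None,fx=2.2,fy=2.2,interpolation=cv2.INTER_CUBIC)[:,:,::-1].copy()
for i in range(0,270,20): cv2.putText(im,str(i),(0,int(i*2.2)+4),0,.35,(0,0,255),1);cv2.line(im,(25,int(i*2.2)),(32,int(i*2.2)),(0,0,255))
for i in range(230,395,20): cv2.putText(im,str(i),(int((i-225)*2.2)-8,590),0,.35,(0,0,255),1);cv2.line(im,(int((i-225)*2.2),570),(int((i-225)*2.2),577),(0,0,255))
pose=(486,196,np.radians(-5.6))
for y in(-99,-33,33,99):
    p=proj(d,W(pose,np.array(sq(28,28,19))+[0,y,0]));cv2.polylines(im,[((p-[225,0])*2.2).astype(int)],1,(255,0,0),1)
p=proj(d,W(pose,sq(58,140,16)));cv2.polylines(im,[((p-[225,0])*2.2).astype(int)],1,(0,255,0),1)
cv2.imwrite("pics/w1c.png",im)
E
```

```text
(no output)
```

View pics/w1c.png

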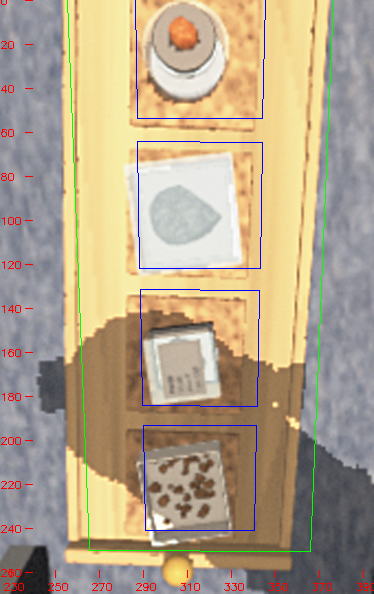

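```bash
python3 - <<'E'
from h import *
from scipy.optimize import least_squares
d=arm.get_image("wrist")
C={(-99):{"BL":(131,125),"BR":(254,132)},-33:{"TL":(130,149),"TR":(252,155),"BL":(129,272),"BR":(250,278)},33:{"TL":(128,296),"TR":(246,298),"BL":(128,411),"BR":(242,413)},99:{"TL":(126,430),"TR":(239,433),"BL":(126,538)}}
S={"TL":(28,-28),"TR":(-28,-28),"BL":(28,28),"BR":(-28,28)}
M=[];P=[]
for y,c in C.items():
    for k,p in c.items(): M.append((S[k][0],y+S[k][1],19));P.append((p[0]/2.2+225,p[1]/2.2))
M=np.array(M);P=np.array(P)
f=lambda q:(proj(d,W((q[0],q[1],q[2]/100),M))-P).ravel()
q=least_squares(f,(486,196,-9.)).x;print(q,f(q).reshape(-1,2).round(1).tolist())
# objects: top outlines in crop px, top heights
O={"tray":([(139,458),(216,440),(231,530),(154,545)],37),"small":([(147,335),(212,322),(219,396),(153,405)],54),"large":([(126,167),(231,153),(243,261),(136,272)],57),"vial":([(183,32)],74)}
for n,(p,z) in O.items():
    w=unproj(d,np.array(p)/2.2+[225,0],z)
    print(n,w.mean(0).round(1),[np.linalg.norm(w[i]-w[i-1]).round(0) for i in range(len(w))],"yaw",np.degrees(np.arctan2(w[0][1]-w[1%len(w)][1],w[0][0]-w[1%len(w)][0])).round(1))
a=q[2]/100;print(W((q[0],q[1],a),[(0,y,19) for y in(99,33,-33,-99)]).round(1).tolist())
E
```

```text
[492.03414966 199.28766564 -13.04856154] [[-0.6, -0.1], [0.5, -1.1], [-0.3, -0.3], [0.9, -1.0], [-0.4, 1.0], [-0.9, 0.3], [-0.0, -0.1], [0.4, 0.9], [-0.4, 0.0], [-0.4, 1.0], [0.4, 0.3], [0.6, 0.8], [0.2, -1.3]]
tray [502.6 295.2  37. ] [np.float64(45.0), np.float64(38.0), np.float64(46.0), np.float64(39.0)] yaw 8.4
small [496.2 229.4  54. ] [np.float64(31.0), np.float64(28.0), np.float64(33.0), np.float64(29.0)] yaw 5.9
large [489.1 166.4  57. ] [np.float64(42.0), np.float64(43.0), np.float64(43.0), np.float64(45.0)] yaw 1.8
vial [482.2 101.5  74. ] [np.float64(0.0)] yaw 0.0
[[504.9, 297.4, 19.0], [496.3, 232.0, 19.0], [487.7, 166.6, 19.0], [479.2, 101.1, 19.0]]
```

Residuals are about 1 px or less and the sizes agree, so the tray, small box, large box and vial positions are trusted. The chest's drawer knob juts out near the tray, so I check its clearance and work out the first move.

```bash
cat >> h.py <<'E'
def plan(target,yaw):
    """wz turn (deg) to bring the tool y axis to yaw, then the tool-frame shift"""
    s=arm.read_state();m=R.from_quat(s["ee_rot"]).as_matrix();y0=np.degrees(np.arctan2(m[1,1],m[0,1]))
    t=(yaw-y0+180)%360-180;a=np.radians(y0+t);ey=np.array([np.cos(a),np.sin(a),0]);ez=np.array([0,0,-1.]);ex=np.cross(ey,ez)
    D=np.array(target)-s["position"];print("wz",round(-t,2),"shift",[round(float(D@e)/1000,4) for e in(ex,ey,ez)])
E
python3 - <<'E'
from h import *
d=arm.get_image("wrist");t=arm.get_image("top")
for z in(60,100,140): print(z,unproj(d,[(185,263)],z)[0].round(),unproj(t,[(191,147)],z)[0].round())
plan([503,295.5,120],183.5)
E
```

```text
60 [634. 317.  60.] [615. 312.  60.]
100 [614. 298. 100.] [599. 298. 100.]
140 [594. 280. 140.] [584. 283. 140.]
wz -8.9 shift [-0.0536, -0.0214, 0.1364]
```

```bash
python3 -m pendant '[[0,0,0,0,0,-4.45,0.065],[0,0,0,0,0,-4.45,0.065],[-0.018,-0.0071,0.03,0,0,0,0.065],[-0.018,-0.0071,0.03,0,0,0,0.065],[-0.0176,-0.0072,0.03,0,0,0,0.065],[0,0,0.03,0,0,0,0.065],[0,0,0.016,0,0,0,0.065],[0,0,0,0,0,0,0.065],[0,0,0,0,0,0,0.065]]'
python3 - <<'E'
from h import *
st();d=snap("wrist","w2");print(proj(d,W((503,295.5,np.radians(3.5)),sq(20,22,37))).round().tolist()); plan([503,295.5,49],183.5)
E
```

```text
clock: 3.95
position: [503.8, 295.3, 120.8]
ee_rot: [0.728, -0.685, 0.0, -0.0]
contact_force: [-0.4, 1.0, 0.1]
gripper_width: 65.4
grasp_force: 0.0
3.95 [503.8 295.3 120.8] yaxis deg -176.55 z [ 6.e-04 -0.e+00 -1.e+00] w 65.4 F [-0.4  1.   0.1] J6 [ 0.81  0.45 -0.27  0.   -0.85 -0.75]
[[355.0, 184.0], [290.0, 184.0], [291.0, 250.0], [353.0, 250.0]]
wz -0.06 shift [-0.0001, 0.0012, 0.0726]
```

View pics/w2.png

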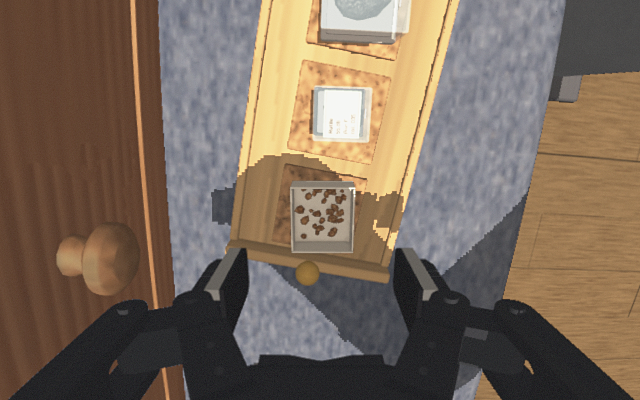

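The tray spans (290–355, 182–253), within 3 px of the prediction and square with the fingers. I descend and grip.

```bash
python3 -m pendant '[[0,0.0012,0.024,0,0,0,0.065],[0,0,0.024,0,0,0,0.065],[0,0,0.024,0,0,0,0.065],[0,0,0,0,0,0,0.065],[0,0,0,0,0,0,0.05],[0,0,0,0,0,0,0.042],[0,0,0,0,0,0,0.03],[0,0,0,0,0,0,0.03],[0,0,0,0,0,0,0.03]]'
python3 -m pendant '[[0,0,-0.003,0,0,0,0.03],[0,0,-0.007,0,0,0,0.03],[0,0,-0.01,0,0,0,0.03],[0,0,0,0,0,0,0.03]]'
```

```text
clock: 4.9
position: [503.6, 295.7, 50.8]
ee_rot: [0.728, -0.686, 0.0, -0.002]
contact_force: [-1.7, -0.2, 7.2]
gripper_width: 39.1
grasp_force: 61.3
clock: 5.3
position: [503.3, 295.4, 70.2]
ee_rot: [0.728, -0.686, 0.0, -0.002]
contact_force: [0.6, -0.3, -0.1]
gripper_width: 39.0
grasp_force: 60.6
```

Tray gripped at 39 mm. I raise it, turn square with the racks and carry it over to look at the display rack.

```bash
python3 -m pendant '[[0,0,-0.035,0,0,0,0.03],[0,0,-0.035,0,0,0,0.03],[0,0,-0.035,0,0,0,0.03],[0,0,-0.025,0,0,0,0.03],[0,0,0,0,0,5.5,0.03],[0,0,0,0,0,5.5,0.03],[0,0,0,0,0,0,0.03]]'
python3 - <<'E'
from h import *
st();plan([490,-130,200],172.5)
E
```

```text
clock: 6.0
position: [502.2, 294.6, 198.5]
ee_rot: [-0.659, 0.753, 0.0, 0.0]
contact_force: [-0.8, -0.1, -0.1]
gripper_width: 39.3
grasp_force: 60.6
6.0 [502.2 294.6 198.5] yaxis deg 172.38 z [ 0.e+00  4.e-04 -1.e+00] w 39.3 F [-0.8 -0.1 -0.1] J6 [ 0.81  0.36 -0.18 -0.   -1.03 -0.94]
wz -0.12 shift [0.4225, -0.0433, -0.0015]
```

```bash
python3 -m pendant '[[0.02,-0.002,0,0,0,0,0.03],[0.04,-0.004,0,0,0,0,0.03],[0.04,-0.004,0,0,0,0,0.03],[0.04,-0.004,0,0,0,0,0.03],[0.04,-0.004,0,0,0,0,0.03],[0.04,-0.004,0,0,0,0,0.03],[0.04,-0.004,0,0,0,0,0.03],[0.04,-0.004,0,0,0,0,0.03],[0.04,-0.004,0,0,0,0,0.03],[0.04,-0.004,0,0,0,0,0.03],[0.035,-0.004,0,0,0,0,0.03],[0.0075,-0.001,0,0,0,0,0.03]]'
python3 -m pendant '[[0,0,0,0,0,0,0.03],[0,0,0,0,0,0,0.03]]'
python3 - <<'E'
from h import *
st();d=snap("wrist","w3");
im=d["image"][0:270,200:440];f=2.2
im=cv2.resize(im,None,fx=f,fy=f,interpolation=cv2.INTER_CUBIC)[:,:,::-1].copy()
pose=(486,-178,np.radians(-7))
for y in(-99,-33,33,99):
    p=proj(d,W(pose,np.array(sq(27,27,15))+[0,y,0]));cv2.polylines(im,[((p-[200,0])*f).astype(int)],1,(255,0,0),1)
cv2.imwrite("pics/w3c.png",im)
E
```

```text
clock: 7.2
position: [487.7, -133.1, 198.0]
ee_rot: [-0.658, 0.753, 0.0, -0.001]
contact_force: [-0.3, 1.3, -0.9]
gripper_width: 39.2
grasp_force: 60.6
clock: 7.4
position: [488.7, -129.7, 198.2]
ee_rot: [-0.659, 0.752, 0.0, -0.0]
contact_force: [-0.3, -0.2, -0.9]
gripper_width: 39.2
grasp_force: 60.6
7.4 [ 488.7 -129.7  198.2] yaxis deg 172.41 z [-4.e-04  1.e-04 -1.e+00] w 39.2 F [-0.3 -0.2 -0.9] J6 [ 0.06  0.24 -0.37 -0.   -0.97 -0.19]
```

View pics/w3c.png

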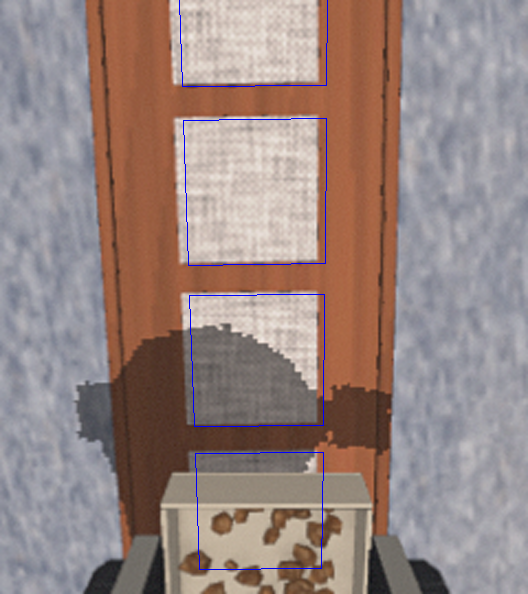

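The pads appear at crop (174–318, 118–263), (181–318, 294–425) and (172–321, …84), with the fourth partly hidden. The guessed overlay is a few px off, so I fit the pose.

```bash
python3 - <<'E'
from h import *
from scipy.optimize import least_squares
d=arm.get_image("wrist")
C={-99:{"BL":(172,85),"BR":(320,83)},-33:{"TL":(174,119),"TR":(317,117),"BL":(181,264),"BR":(318,262)},33:{"TL":(181,294),"TR":(317,294),"BL":(187,425)},99:{"TL":(188,452)}}
S={"TL":(27,-27),"TR":(-27,-27),"BL":(27,27),"BR":(-27,27)}
M=[];P=[]
for y,c in C.items():
    for k,p in c.items(): M.append((S[k][0],y+S[k][1],15));P.append((p[0]/2.2+200,p[1]/2.2))
M=np.array(M);P=np.array(P)
f=lambda q:(proj(d,W((q[0],q[1],q[2]/100),M))-P).ravel()
q=least_squares(f,(486,-178,-12.)).x;print(q,f(q).reshape(-1,2).round(1).tolist())
pads=W((q[0],q[1],q[2]/100),[(0,y,15) for y in(99,33,-33,-99)]);print(pads.round(1).tolist())
p=pads[3];plan([p[0],p[1],110],180+np.degrees(q[2]/100))
E
```

```text
[ 489.232035   -178.62756851  -11.97477904] [[0.7, 0.1], [-0.9, 0.1], [0.4, -0.0], [0.4, -0.0], [-0.3, -0.1], [-0.4, 0.0], [0.2, 0.2], [0.0, -0.6], [-0.1, 0.0], [0.0, 0.2]]
[[501.1, -80.3, 15.0], [493.2, -145.9, 15.0], [485.3, -211.4, 15.0], [477.4, -276.9, 15.0]]
wz -0.65 shift [0.1482, -0.0062, 0.0883]
```

Residuals are below 1 px, and the result is within 3 mm of the top camera. I place the tray on the far pad.

```bash
python3 -m pendant '[[0.037,-0.0016,0,0,0,-0.65,0.03],[0.037,-0.0016,0,0,0,0,0.03],[0.037,-0.0015,0,0,0,0,0.03],[0.0372,-0.0015,0,0,0,0,0.03],[0,0,0.03,0,0,0,0.03],[0,0,0.03,0,0,0,0.03],[0,0,0.0283,0,0,0,0.03],[0,0,0,0,0,0,0.03],[0,0,0,0,0,0,0.03]]'
python3 - <<'E'
from h import *
st();plan([477.4,-276.9,50],173.1)
E
```

```text
clock: 8.4
position: [477.5, -277.1, 110.4]
ee_rot: [-0.664, 0.748, -0.0, -0.0]
contact_force: [0.0, 0.2, -0.4]
gripper_width: 39.1
grasp_force: 60.6
8.4 [ 477.5 -277.1  110.4] yaxis deg 173.16 z [-4.e-04 -4.e-04 -1.e+00] w 39.1 F [ 0.   0.2 -0.4] J6 [-0.23  0.41 -0.36  0.   -0.8   0.11]
wz 0.06 shift [-0.0002, 0.0001, 0.0604]
```

```bash
python3 -m pendant '[[0,0,0.02,0,0,0,0.03],[0,0,0.02,0,0,0,0.03],[0,0,0.014,0,0,0,0.03],[0,0,0.006,0,0,0,0.03],[0,0,0.002,0,0,0,0.03],[0,0,0,0,0,0,0.03],[0,0,0,0,0,0,0.03]]'
```

```text
clock: 9.1
position: [477.7, -277.8, 49.2]
ee_rot: [-0.663, 0.749, -0.001, 0.001]
contact_force: [-0.5, 1.0, -0.1]
gripper_width: 38.9
grasp_force: 60.6
```

```bash
python3 -m pendant '[[0,0,0.001,0,0,0,0.03],[0,0,0.001,0,0,0,0.03],[0,0,0,0,0,0,0.03],[0,0,0,0,0,0,0.03]]'
python3 -m pendant '[[0,0,0.001,0,0,0,0.03],[0,0,0,0,0,0,0.03],[0,0,0,0,0,0,0.03]]'
```

```text
clock: 9.5
position: [477.2, -277.8, 46.8]
ee_rot: [-0.663, 0.749, -0.001, 0.0]
contact_force: [-1.3, 1.8, 4.7]
gripper_width: 39.0
grasp_force: 61.2
clock: 9.8
position: [477.2, -277.8, 46.8]
ee_rot: [-0.663, 0.749, -0.001, 0.0]
contact_force: [-2.6, 2.3, 11.0]
gripper_width: 39.0
grasp_force: 61.9
```

The tray is in contact at the predicted height, so I release and lift.

```bash
python3 -m pendant '[[0,0,-0.001,0,0,0,0.042],[0,0,0,0,0,0,0.046],[0,0,0,0,0,0,0.055],[0,0,0,0,0,0,0.062],[0,0,0,0,0,0,0.062],[0,0,-0.01,0,0,0,0.062],[0,0,-0.02,0,0,0,0.062],[0,0,-0.04,0,0,0,0.062],[0,0,-0.05,0,0,0,0.062],[0,0,-0.03,0,0,0,0.062],[0,0,0,0,0,0,0.062],[0,0,0,0,0,0,0.062]]'
python3 - <<'E'
from h import *
st();d=snap("wrist","w4")
print(proj(d,W((477.4,-276.9,-.12),sq(20,22,33))).round().tolist());plan([496.2,230,200],184)
E
```

```text
clock: 11.0
position: [476.8, -277.5, 197.2]
ee_rot: [-0.663, 0.749, -0.001, 0.001]
contact_force: [0.4, -0.4, -0.1]
gripper_width: 62.2
grasp_force: 0.0
11.0 [ 476.8 -277.5  197.2] yaxis deg 173.02 z [ 2.3e-03 -1.0e-04 -1.0e+00] w 62.2 F [ 0.4 -0.4 -0.1] J6 [-0.23  0.31 -0.26 -0.   -1.    0.11]
[[345.0, 162.0], [297.0, 162.0], [298.0, 211.0], [344.0, 211.0]]
wz -10.99 shift [-0.5047, -0.0554, -0.0042]
```

View pics/w4.png

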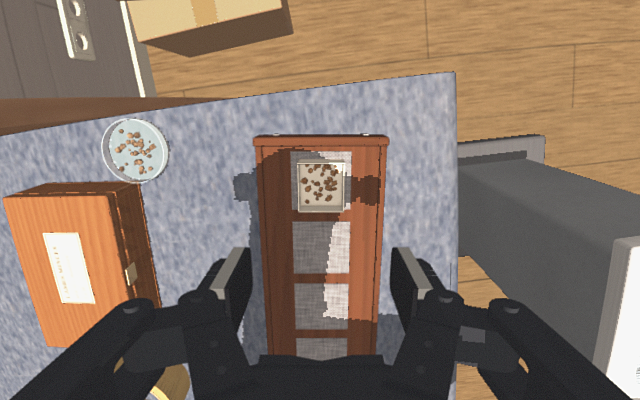

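The tray sits at (298–345, 160–213), as predicted on the farthest pad. Next is the small box.

```bash
python3 -m pendant '[[0,0,0,0,0,-5.5,0.062],[0,0,0,0,0,-5.5,0.062],[-0.035,-0.004,0,0,0,0,0.06],[-0.05,-0.0055,0,0,0,0,0.06],[-0.05,-0.0055,0,0,0,0,0.06],[-0.05,-0.0055,0,0,0,0,0.06],[-0.05,-0.0055,0,0,0,0,0.06],[-0.05,-0.0055,0,0,0,0,0.06],[-0.05,-0.0055,0,0,0,0,0.06],[-0.05,-0.0055,0,0,0,0,0.06],[-0.05,-0.0055,0,0,0,0,0.06],[-0.045,-0.0055,0,0,0,0,0.06]]'
python3 -m pendant '[[-0.0245,-0.0019,0.03,0,0,0,0.06],[0,0,0.03,0,0,0,0.06],[0,0,0.01,0,0,0,0.06],[0,0,0,0,0,0,0.06],[0,0,0,0,0,0,0.06]]'
python3 - <<'E'
from h import *
st();d=snap("wrist","w5")
im=cv2.resize(d["image"][50:300,200:440],None,fx=2.2,fy=2.2,interpolation=2)[:,:,::-1].copy()
p=proj(d,W((496.2,229.4,np.radians(4)),sq(16,14.5,54)));print(p.round().tolist())
cv2.polylines(im,[((p-[200,50])*2.2).astype(int)],1,(255,0,0),1);cv2.imwrite("pics/w5c.png",im)
plan([496.2,229.5,110],184)
E
```

```text
clock: 12.25
position: [495.2, 204.4, 194.4]
ee_rot: [0.732, -0.681, -0.0, 0.002]
contact_force: [0.9, -0.3, 0.7]
gripper_width: 60.1
grasp_force: 0.0
clock: 12.75
position: [496.9, 226.7, 126.4]
ee_rot: [0.731, -0.682, 0.0, 0.0]
contact_force: [0.2, 0.2, -0.1]
gripper_width: 59.8
grasp_force: 0.0
12.75 [496.9 226.7 126.4] yaxis deg -175.99 z [ 4.e-04 -4.e-04 -1.e+00] w 59.8 F [ 0.2  0.2 -0.1] J6 [ 0.73  0.38 -0.36  0.   -0.83 -0.66]
[[349.0, 206.0], [295.0, 206.0], [296.0, 251.0], [348.0, 251.0]]
wz 0.0 shift [-0.0027, 0.0009, 0.0171]
```

View pics/w5c.png

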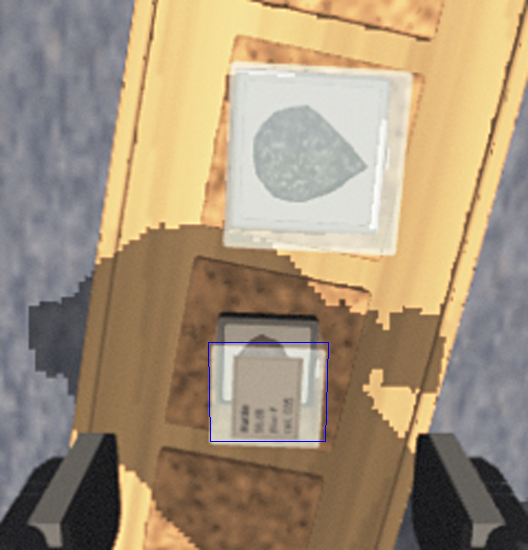

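The prediction matches the box top at (209–326, …447) in the crop within about 2 mm. I grip.

```bash
python3 -m pendant '[[-0.0035,0.0007,0.025,0,0,0,0.06],[0,0,0.025,0,0,0,0.06],[0,0,0.024,0,0,0,0.06],[0,0,0,0,0,0,0.06],[0,0,0,0,0,0,0.045],[0,0,0,0,0,0,0.035],[0,0,0,0,0,0,0.022],[0,0,0,0,0,0,0.022],[0,0,0,0,0,0,0.022],[0,0,0,0,0,0,0.022]]'
python3 -m pendant '[[0,0,-0.003,0,0,0,0.022],[0,0,-0.007,0,0,0,0.022],[0,0,-0.03,0,0,0,0.022],[0,0,-0.05,0,0,0,0.022],[0,0,-0.05,0,0,0,0.022],[0,0,-0.01,0,0,0,0.022],[0,0,0,0,0,5.5,0.022],[0,0,0,0,0,5.5,0.022],[0,0,0,0,0,0,0.022]]'
python3 - <<'E'
from h import *
st();plan([485.3,-211.4,200],173.1)
E
```

```text
clock: 13.8
position: [496.8, 231.3, 54.3]
ee_rot: [0.732, -0.681, 0.001, -0.002]
contact_force: [-0.5, -0.4, 7.1]
gripper_width: 29.9
grasp_force: 59.2
clock: 14.7
position: [495.1, 230.3, 202.0]
ee_rot: [-0.663, 0.749, 0.0, -0.0]
contact_force: [-0.1, -0.5, -0.5]
gripper_width: 29.6
grasp_force: 58.5
14.7 [495.1 230.3 202. ] yaxis deg 173.03 z [-5.e-04  1.e-04 -1.e+00] w 29.6 F [-0.1 -0.5 -0.5] J6 [ 0.73  0.3  -0.27 -0.   -1.01 -0.85]
wz -0.07 shift [0.4397, -0.0433, 0.002]
```

```bash
python3 -m pendant '[[0.02,-0.002,0,0,0,0,0.022],[0.042,-0.0042,0,0,0,0,0.022],[0.042,-0.0042,0,0,0,0,0.022],[0.042,-0.0042,0,0,0,0,0.022],[0.042,-0.0042,0,0,0,0,0.022],[0.042,-0.0042,0,0,0,0,0.022],[0.042,-0.0042,0,0,0,0,0.022],[0.042,-0.0042,0,0,0,0,0.022],[0.042,-0.0042,0,0,0,0,0.022],[0.042,-0.0042,0,0,0,0,0.022],[0.0417,-0.0035,0,0,0,0,0.022],[0,0,0,0,0,0,0.022]]'
python3 -m pendant '[[0,0,0.03,0,0,0,0.022],[0,0,0.05,0,0,0,0.022],[0,0,0.04,0,0,0,0.022],[0,0,0.02,0,0,0,0.022],[0,0,0,0,0,0,0.022],[0,0,0,0,0,0,0.022]]'
python3 - <<'E'
from h import *
st();plan([485.3,-211.4,51],173.1)
E
```

```text
clock: 15.9
position: [483.7, -215.5, 201.4]
ee_rot: [-0.661, 0.75, 0.0, -0.001]
contact_force: [-0.1, 1.1, -1.1]
gripper_width: 29.5
grasp_force: 58.5
clock: 16.5
position: [485.3, -211.3, 62.4]
ee_rot: [-0.663, 0.748, -0.0, -0.0]
contact_force: [0.1, -0.2, 0.8]
gripper_width: 29.9
grasp_force: 58.6
16.5 [ 485.3 -211.3   62.4] yaxis deg 173.11 z [-2.e-04 -3.e-04 -1.e+00] w 29.9 F [ 0.1 -0.2  0.8] J6 [-0.1   0.45 -0.46  0.   -0.66 -0.02]
wz 0.01 shift [0.0001, -0.0, 0.0114]
```

```bash
python3 -m pendant '[[0,0,0.006,0,0,0,0.022],[0,0,0.004,0,0,0,0.022],[0,0,0.001,0,0,0,0.022],[0,0,0.001,0,0,0,0.022],[0,0,0,0,0,0,0.022],[0,0,0,0,0,0,0.022]]'
python3 -m pendant '[[0,0,0.001,0,0,0,0.022],[0,0,0,0,0,0,0.022],[0,0,0,0,0,0,0.022]]'
```

```text
clock: 17.1
position: [485.4, -211.2, 50.3]
ee_rot: [-0.663, 0.749, -0.0, 0.0]
contact_force: [-1.5, 0.4, 0.7]
gripper_width: 29.8
grasp_force: 58.8
clock: 17.4
position: [485.4, -211.2, 50.2]
ee_rot: [-0.663, 0.749, -0.0, 0.0]
contact_force: [-2.4, 1.2, 7.9]
gripper_width: 29.6
grasp_force: 59.6
```

Contact at the predicted height. I release, rise and plan for the large box.

```bash
python3 -m pendant '[[0,0,-0.001,0,0,0,0.033],[0,0,0,0,0,0,0.038],[0,0,0,0,0,0,0.05],[0,0,0,0,0,0,0.06],[0,0,0,0,0,0,0.06],[0,0,-0.01,0,0,0,0.06],[0,0,-0.03,0,0,0,0.06],[0,0,-0.05,0,0,0,0.06],[0,0,-0.05,0,0,0,0.06],[0,0,-0.01,0,0,-5,0.06],[0,0,0,0,0,-5,0.065],[0,0,0,0,0,0,0.068]]'
python3 - <<'E'
from h import *
st();plan([489,166.5,200],182.5)
E
```

```text
clock: 18.6
position: [485.2, -211.1, 201.4]
ee_rot: [0.726, -0.688, 0.001, -0.001]
contact_force: [0.5, 0.6, -0.2]
gripper_width: 68.1
grasp_force: 0.0
18.6 [ 485.2 -211.1  201.4] yaxis deg -176.97 z [ 2.2e-03 -2.0e-04 -1.0e+00] w 68.1 F [ 0.5  0.6 -0.2] J6 [-0.1   0.27 -0.31 -0.   -0.99  0.16]
wz 0.53 shift [-0.3771, -0.0203, 0.0014]
```

```bash
python3 -m pendant '[[-0.02,-0.001,0,0,0,0.53,0.068],[-0.042,-0.0022,0,0,0,0,0.068],[-0.042,-0.0022,0,0,0,0,0.068],[-0.042,-0.0022,0,0,0,0,0.068],[-0.042,-0.0022,0,0,0,0,0.068],[-0.042,-0.0022,0,0,0,0,0.068],[-0.042,-0.0022,0,0,0,0,0.068],[-0.042,-0.0022,0,0,0,0,0.068],[-0.042,-0.0022,0,0,0,0,0.068],[-0.0211,-0.0017,0.02,0,0,0,0.068],[0,0,0.04,0,0,0,0.068],[0,0,0.01,0,0,0,0.068]]'
python3 -m pendant '[[0,0,0,0,0,0,0.068],[0,0,0,0,0,0,0.068]]'
python3 - <<'E'
from h import *
st();d=snap("wrist","w6")
im=cv2.resize(d["image"][50:300,200:440],None,fx=2.2,fy=2.2,interpolation=2)[:,:,::-1].copy()
for z in(19,57):
    p=proj(d,W((489.1,166.4,np.radians(2.5)),sq(22.5,22.5,z)))
    cv2.polylines(im,[((p-[200,50])*2.2).astype(int)],1,(255,0,0),1)
cv2.imwrite("pics/w6c.png",im)
plan([489,166.5,52],182.5)
E
```

```text
clock: 19.8
position: [486.1, 165.7, 126.3]
ee_rot: [0.722, -0.692, -0.001, 0.004]
contact_force: [0.4, -0.5, -0.5]
gripper_width: 68.1
grasp_force: 0.0
clock: 20.0
position: [489.6, 166.3, 131.1]
ee_rot: [0.722, -0.692, 0.0, -0.001]
contact_force: [0.8, -0.1, 0.4]
gripper_width: 68.1
grasp_force: 0.0
20.0 [489.6 166.3 131.1] yaxis deg -177.54 z [ 1.3e-03  1.0e-04 -1.0e+00] w 68.1 F [ 0.8 -0.1  0.4] J6 [ 0.64  0.33 -0.43  0.   -0.81 -0.6 ]
wz -0.05 shift [-0.0001, 0.0008, 0.0795]
```

View pics/w6c.png

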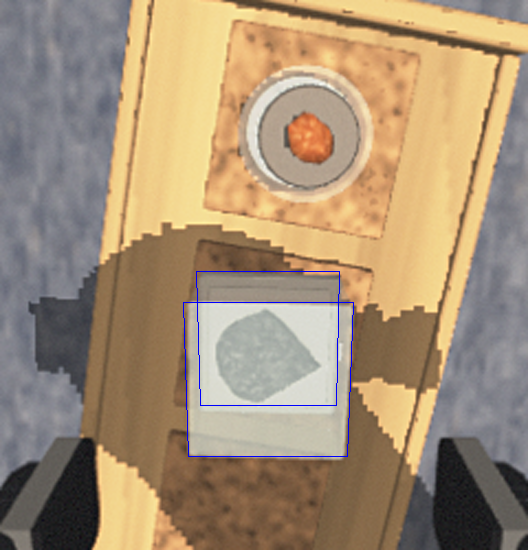

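The large box fits the model outline closely at (185–353, 271–458). Vial stopper visible at crop (309,136). I grip the large box.

```bash
python3 -m pendant '[[0,0.0006,0.03,0,0,0,0.068],[0,0,0.03,0,0,0,0.068],[0,0,0.019,0,0,0,0.068],[0,0,0,0,0,0,0.068],[0,0,0,0,0,0,0.055],[0,0,0,0,0,0,0.047],[0,0,0,0,0,0,0.035],[0,0,0,0,0,0,0.035],[0,0,0,0,0,0,0.035],[0,0,0,0,0,0,0.035]]'
python3 -m pendant '[[0,0,-0.003,0,0,0,0.035],[0,0,-0.007,0,0,0,0.035],[0,0,-0.03,0,0,0,0.035],[0,0,-0.05,0,0,0,0.035],[0,0,-0.05,0,0,0,0.035],[0,0,-0.01,0,0,0,0.035],[0,0,0,0,0,4.7,0.035],[0,0,0,0,0,4.7,0.035],[0,0,0,0,0,0,0.035]]'
python3 - <<'E'
from h import *
st();plan([493.2,-145.9,200],173.1)
E
```

```text
clock: 21.05
position: [489.6, 167.2, 53.2]
ee_rot: [0.723, -0.691, 0.001, -0.002]
contact_force: [-0.3, -0.1, 7.2]
gripper_width: 43.3
grasp_force: 61.5
clock: 21.95
position: [487.7, 166.2, 201.0]
ee_rot: [-0.663, 0.748, 0.0, -0.0]
contact_force: [0.3, 1.1, -0.9]
gripper_width: 43.1
grasp_force: 60.7
21.95 [487.7 166.2 201. ] yaxis deg 173.1 z [-4.e-04  2.e-04 -1.e+00] w 43.1 F [ 0.3  1.1 -0.9] J6 [ 0.64  0.25 -0.34 -0.   -0.98 -0.76]
wz 0.0 shift [0.3092, -0.0429, 0.001]
```

Gripped, with a TCP-to-base offset of 34.2 mm, so contact is expected at z = 49.2.

```bash
python3 -m pendant '[[0.02,-0.0027,0,0,0,0,0.035],[0.036,-0.005,0,0,0,0,0.035],[0.036,-0.005,0,0,0,0,0.035],[0.036,-0.005,0,0,0,0,0.035],[0.036,-0.005,0,0,0,0,0.035],[0.036,-0.005,0,0,0,0,0.035],[0.036,-0.005,0,0,0,0,0.035],[0.036,-0.005,0,0,0,0,0.035],[0.0372,-0.0052,0,0,0,0,0.035],[0,0,0,0,0,0,0.035],[0,0,0,0,0,0,0.035]]'
python3 -m pendant '[[0,0,0.03,0,0,0,0.035],[0,0,0.05,0,0,0,0.035],[0,0,0.04,0,0,0,0.035],[0,0,0.02,0,0,0,0.035],[0,0,0,0,0,0,0.035],[0,0,0,0,0,0,0.035]]'
python3 - <<'E'
from h import *
st();plan([493.2,-145.9,50],173.1)
E
```

```text
clock: 23.05
position: [493.2, -146.4, 200.5]
ee_rot: [-0.663, 0.749, 0.0, -0.0]
contact_force: [0.2, 0.7, -0.4]
gripper_width: 42.8
grasp_force: 60.7
clock: 23.65
position: [494.3, -144.9, 61.4]
ee_rot: [-0.664, 0.748, -0.0, -0.0]
contact_force: [0.2, 0.1, -0.0]
gripper_width: 42.9
grasp_force: 60.8
23.65 [ 494.3 -144.9   61.4] yaxis deg 173.25 z [ 3.e-04 -3.e-04 -1.e+00] w 42.9 F [ 0.2  0.1 -0. ] J6 [ 0.03  0.44 -0.5   0.   -0.64 -0.15]
wz 0.15 shift [0.0011, 0.001, 0.0114]
```

```bash
python3 -m pendant '[[0.001,0.001,0.005,0,0,0,0.035],[0,0,0.004,0,0,0,0.035],[0,0,0.002,0,0,0,0.035],[0,0,0.001,0,0,0,0.035],[0,0,0,0,0,0,0.035],[0,0,0,0,0,0,0.035]]'
python3 -m pendant '[[0,0,0.001,0,0,0,0.035],[0,0,0,0,0,0,0.035],[0,0,0,0,0,0,0.035]]'
```

```text
clock: 24.25
position: [492.7, -146.6, 49.3]
ee_rot: [-0.663, 0.748, -0.0, 0.0]
contact_force: [-0.6, -0.0, 1.3]
gripper_width: 43.1
grasp_force: 60.9
clock: 24.55
position: [492.7, -146.7, 49.2]
ee_rot: [-0.663, 0.748, -0.0, 0.0]
contact_force: [-2.0, 0.2, 8.1]
gripper_width: 43.5
grasp_force: 61.8
```

```bash
python3 -m pendant '[[0,0,-0.001,0,0,0,0.046],[0,0,0,0,0,0,0.05],[0,0,0,0,0,0,0.06],[0,0,0,0,0,0,0.065],[0,0,0,0,0,0,0.065],[0,0,-0.01,0,0,0,0.065],[0,0,-0.03,0,0,0,0.065],[0,0,-0.05,0,0,0,0.065],[0,0,-0.05,0,0,0,0.065],[0,0,-0.01,0,0,0,0.065],[0,0,0,0,0,0,0.065],[0,0,0,0,0,0,0.065]]'
python3 - <<'E'
from h import *
st();plan([482,101.5,200],173.1)
E
```

```text
clock: 25.75
position: [491.6, -146.4, 198.2]
ee_rot: [-0.663, 0.749, 0.001, -0.0]
contact_force: [0.3, -0.7, -1.1]
gripper_width: 64.9
grasp_force: 0.0
25.75 [ 491.6 -146.4  198.2] yaxis deg 173.08 z [-1.6e-03  7.0e-04 -1.0e+00] w 64.9 F [ 0.3 -0.7 -1.1] J6 [ 0.03  0.25 -0.35 -0.   -0.98 -0.15]
wz -0.02 shift [-0.2449, 0.0393, -0.0018]
```

```bash
python3 -m pendant '[[-0.02,0.0032,0,0,0,0,0.065],[-0.041,0.0066,0,0,0,0,0.065],[-0.041,0.0066,0,0,0,0,0.065],[-0.041,0.0066,0,0,0,0,0.065],[-0.041,0.0066,0,0,0,0,0.065],[-0.041,0.0066,0,0,0,0,0.065],[-0.0199,0.0031,0.02,0,0,0,0.065],[0,0,0.03,0,0,0,0.065],[0,0,0,0,0,0,0.065],[0,0,0,0,0,0,0.065]]'
python3 - <<'E'
from h import *
st();d=snap("wrist","w7")
im=cv2.resize(d["image"][50:300,200:440],None,fx=2.2,fy=2.2,interpolation=2)[:,:,::-1].copy()
t=np.linspace(0,2*np.pi,40)
for z in(19,58):
    p=proj(d,np.c_[482.2+18*np.cos(t),101.5+18*np.sin(t),0*t+z])
    cv2.polylines(im,[((p-[200,50])*2.2).astype(int)],1,(255,0,0),1)
cv2.imwrite("pics/w7c.png",im)
plan([482.2,101.5,50],173.1)
E
```

```text
clock: 26.75
position: [482.2, 100.7, 147.7]
ee_rot: [-0.663, 0.748, 0.0, -0.002]
contact_force: [0.7, 1.0, -0.4]
gripper_width: 64.9
grasp_force: 0.0
26.75 [482.2 100.7 147.7] yaxis deg 173.12 z [-0.0037 -0.0026 -1.    ] w 64.9 F [ 0.7  1.  -0.4] J6 [ 0.54  0.28 -0.46  0.   -0.84 -0.66]
wz -0.01 shift [-0.0006, 0.0009, 0.0988]
```

View pics/w7c.png

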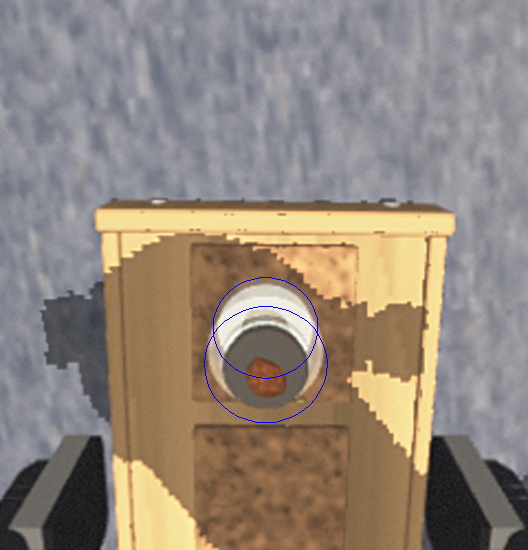

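The vial matches its model circles to within about 1 mm at crop (213–318, 282–405), so I grip the glass.

```bash
python3 -m pendant '[[-0.001,0.0005,0.035,0,0,0,0.065],[-0.0005,0,0.035,0,0,0,0.065],[0,0,0.029,0,0,0,0.065],[0,0,0,0,0,0,0.065],[0,0,0,0,0,0,0.05],[0,0,0,0,0,0,0.039],[0,0,0,0,0,0,0.027],[0,0,0,0,0,0,0.027],[0,0,0,0,0,0,0.027],[0,0,0,0,0,0,0.027]]'
python3 -m pendant '[[0,0,-0.003,0,0,0,0.027],[0,0,-0.007,0,0,0,0.027],[0,0,-0.03,0,0,0,0.027],[0,0,-0.05,0,0,0,0.027],[0,0,-0.05,0,0,0,0.027],[0,0,-0.01,0,0,0,0.027],[0,0,0,0,0,0,0.027],[0,0,0,0,0,0,0.027]]'
python3 - <<'E'
from h import *
st();plan([501.1,-80.3,200],173.1)
E
```

```text
clock: 27.8
position: [484.1, 103.4, 52.4]
ee_rot: [-0.664, 0.748, -0.001, 0.002]
contact_force: [-0.7, -0.5, 6.2]
gripper_width: 33.0
grasp_force: 59.7
clock: 28.6
position: [481.6, 102.5, 199.2]
ee_rot: [-0.663, 0.749, 0.001, -0.001]
contact_force: [-0.7, 0.6, 0.1]
gripper_width: 33.1
grasp_force: 59.7
28.6 [481.6 102.5 199.2] yaxis deg 173.08 z [-1.8e-03 -2.0e-04 -1.0e+00] w 33.1 F [-0.7  0.6  0.1] J6 [ 0.54  0.21 -0.39 -0.   -0.97 -0.66]
wz -0.02 shift [0.1791, -0.0413, -0.0008]
```

```bash
python3 -m pendant '[[0.02,-0.0046,0,0,0,0,0.027],[0.035,-0.008,0,0,0,0,0.027],[0.035,-0.008,0,0,0,0,0.027],[0.035,-0.008,0,0,0,0,0.027],[0.035,-0.008,0,0,0,0,0.027],[0.0191,-0.0047,0,0,0,0,0.027],[0,0,0,0,0,0,0.027],[0,0,0,0,0,0,0.027]]'
python3 -m pendant '[[0,0,0.03,0,0,0,0.027],[0,0,0.05,0,0,0,0.027],[0,0,0.04,0,0,0,0.027],[0,0,0.02,0,0,0,0.027],[0,0,0,0,0,0,0.027],[0,0,0,0,0,0,0.027]]'
python3 - <<'E'
from h import *
st();plan([501.1,-80.3,49],173.1)
E
```

```text
clock: 29.4
position: [501.2, -80.2, 198.1]
ee_rot: [-0.663, 0.749, 0.001, -0.002]
contact_force: [0.5, 0.4, -0.6]
gripper_width: 33.0
grasp_force: 59.7
clock: 30.0
position: [502.4, -79.2, 60.0]
ee_rot: [-0.664, 0.748, 0.0, -0.0]
contact_force: [1.0, 0.1, -0.3]
gripper_width: 32.9
grasp_force: 59.7
30.0 [502.4 -79.2  60. ] yaxis deg 173.21 z [-7.e-04 -4.e-04 -1.e+00] w 32.9 F [ 1.   0.1 -0.3] J6 [ 0.16  0.43 -0.51  0.   -0.63 -0.28]
wz 0.11 shift [0.0013, 0.0011, 0.011]
```

```bash
python3 -m pendant '[[0.001,0.001,0.005,0,0,0,0.027],[0,0,0.004,0,0,0,0.027],[0,0,0.001,0,0,0,0.027],[0,0,0,0,0,0,0.027],[0,0,0,0,0,0,0.027]]'
python3 -m pendant '[[0,0,0.001,0,0,0,0.027],[0,0,0.001,0,0,0,0.027],[0,0,0,0,0,0,0.027],[0,0,0,0,0,0,0.027]]'
```

```text
clock: 30.5
position: [501.2, -80.9, 50.4]
ee_rot: [-0.663, 0.748, -0.0, 0.0]
contact_force: [0.5, -0.8, -0.3]
gripper_width: 33.1
grasp_force: 59.7
clock: 30.9
position: [501.2, -80.8, 48.4]
ee_rot: [-0.663, 0.748, -0.0, 0.0]
contact_force: [-2.2, 1.0, 4.7]
gripper_width: 33.0
grasp_force: 60.1
```

Contact at 48.4 as predicted. I release and rise, staying clear of the display knob.

```bash
python3 -m pendant '[[0,0,0,0,0,0,0.036],[0,0,0,0,0,0,0.041],[0,0,0,0,0,0,0.05],[0,0,0,0,0,0,0.06],[0,0,0,0,0,0,0.06],[0,0,-0.01,0,0,0,0.06],[0,0,-0.03,0,0,0,0.06],[0,0,-0.05,0,0,0,0.06],[0,0,-0.05,0,0,0,0.06],[0,0,-0.03,0,0,0,0.06],[0,0,0,0,0,0,0.06],[0,0,0,0,0,0,0.06]]'
python3 - <<'E'
from h import *
st();d=snap("wrist","w8")
im=cv2.resize(d["image"][0:290,200:440],None,fx=2,fy=2,interpolation=2)[:,:,::-1].copy()
q=(489.23,-178.63,-.1197)
def dr(P,c):
    p=proj(d,P);cv2.polylines(im,[((p-[200,0])*2).astype(int)],1,c,1)
for y in(-99,-33,33,99): dr(W(q,np.array(sq(27,27,15))+[0,y,0]),(0,255,0))
for y,h,a,b in((-99,18,20,22),(-33,35,16,14.5),(33,38,22.5,22.5)): dr(W(q,np.array(sq(a,b,15+h))+[0,y,0]),(255,0,0))
t=np.linspace(0,6.28,40);dr(W(q,np.c_[18*np.cos(t),99+18*np.sin(t),0*t+54]),(255,0,0))
cv2.imwrite("pics/w8c.png",im)
E
```

```text
clock: 32.1
position: [500.9, -80.7, 219.1]
ee_rot: [-0.663, 0.748, -0.0, 0.001]
contact_force: [0.3, 0.1, -0.5]
gripper_width: 60.0
grasp_force: 0.0
32.1 [500.9 -80.7 219.1] yaxis deg 173.09 z [ 2.2e-03  8.0e-04 -1.0e+00] w 60.0 F [ 0.3  0.1 -0.5] J6 [ 0.16  0.22 -0.33 -0.   -1.02 -0.28]
```

View pics/w8c.png

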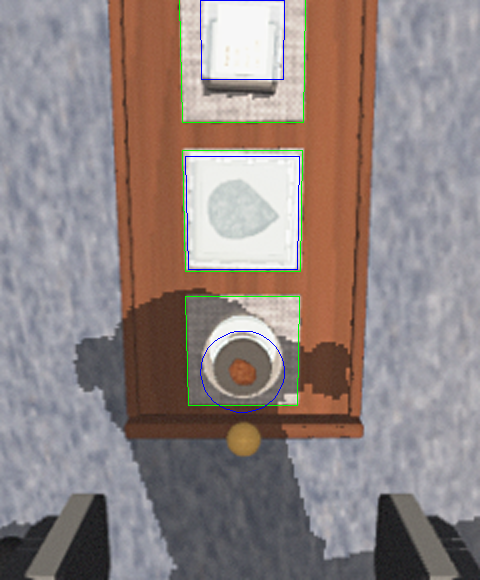

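All specimens match their outlines within about 3 mm: vial at (242,365), large box at (243,212), small box at (242,45). The tray was checked earlier. I hand in.

```bash
python3 -c "
from bench import arm
print(arm.job_done())"
```

```text
the job is handed in; nothing more can be done
None
```

All four specimens were set down on the display rack in reverse order, upright, released and within about 3 mm of their pad centres by the wrist-camera views. The job was handed in at about 32 s, but the hand-in returned no verdict.

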